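# Seat the temperature probe in the heater block and set its depth stop

## Task

Take the temperature probe out of its stand and push it, without forcing it, into the sensor well of the dry-block heater until its tip rests on the bottom of the well. Then slide the orange stop collar down the stem until it lies on the block's face, so that it marks the depth, and leave the probe there fully home, with the vials, the bottle and the tip box undisturbed.

Things in the scene. Friction and masses are not known exactly. Their poses are not given: they have to be found in the camera images.
- probe_head (a point): Centre of the head of the cordless temperature probe: a blue cylinder 16 mm in diameter, 30 mm high, with a white band. Below it a straight steel stem, 8 mm in diameter, ends in a rounded tip 109 mm below this point. z points up along the probe. Mass about 120 g. At the start it stands upright and loose in its stand.
- probe_tip (a point): The lowest point of the probe's rounded tip. It may bear some 20 N; pressed on the bottom of the well harder than that, the probe is ruined.
- collar_mid (a point): Centre of the orange stop collar, a disc 40 mm in diameter, 14 mm thick, around the probe's stem. It stays by friction wherever it is put: some 3 N slide it along the stem. At the start its underside is 72 to 74 mm above the probe's tip, just below the head. It can be pushed down from above with a fingertip on either side of the head. It bears 25 N on the block.
- stand_mouth (a point): Centre of the mouth of the hole in the white probe stand (fixed, a block 60 x 60 mm, 66 mm high, on a 90 x 90 mm foot). The hole is 9 mm wide and 54 mm deep; the probe's tip stands on its bottom.
- well_mouth (a point): Mouth of the sensor well, level with the block's flat top: the small middle hole, 9 mm wide, of three in a row in the bare block (those 31 mm to either side, 16 mm wide, stay empty). Blind; its bottom is not measured: 49 to 66 mm deep. From 20 mm down a spring grips the stem: 4 to 8 N push it on, it does not fall home by itself; at the bottom resistance rises steeply. Axes as heater.
- heater: Dry-block heater, fixed: white casing with blue sides, 220 mm (its x) by 210 mm (its y), 94 mm high, the block faces 100 mm above the bench. Origin: centre of the underside. The blue key panel is at its -x end. The block with the sensor well is on its -y side (well at x = 28 mm, y = -42 mm), the block with the amber vials on its +y side.
- vial_a_mid (a point): Centre of an amber vial with a black cap, 22 mm in diameter, 62 mm high, standing in a well of the heater's other block and rising 22 mm above its face. Leave alone.
- vial_b_mid (a point): Centre of the second such vial, 68 mm from the sensor well (the first is 107 mm from it). Leave alone.
- reagent_mid (a point): Centre of a white reagent bottle, 60 mm in diameter, 115 mm high, beside the stand. Leave alone.
- tipbox_mid (a point): Centre of a blue pipette-tip box with a pale lid, 80 x 120 mm, 60 mm high, beside the stand. Leave alone.
Things that resemble listed ones, but are neither listed nor needed, are in the scene too. There is more than one size of the part that bears probe_head; the job needs the smallest.

How it is judged:
By the outcome, as a careful person would: the job done as asked, in the order asked, and still so for the second after the job is handed in, with the robot touching nothing.
It also fails if it takes over 59 s, if anything falls off the work surface, if the arm or the gripper's body presses on something with over 40 N, if the wrist force passes 120 N, or if a joint passes its speed limit or range.

## Robot

A 6-joint arm with a two-finger parallel gripper is mounted at the origin on the work surface. World frame = base frame: x ahead of the robot, y to its left, z up, the work surface at z = 0. Lengths are in mm, angles in rad, forces in N, time in s.
With the tool pointing down it reaches from about 275 to 1000 mm from the base axis. Payload 8.4 kg.
Tool frame: the origin (TCP) lies at the very end of the fingers, on their centre line; the grasp point (between the pads) lies 19 mm behind it; z points along the fingers, y is the direction in which the jaws open and shut (so a half turn about z gives the same grasp; the last joint's range is limited). The gripper opens to 85 mm and grips with 20 to 120 N. Pads are 22 mm wide; open, the fingers measure 114 mm over their backs; the gripper's body (76 mm by 85 mm) begins 54 mm behind the grasp point. The pads swing forward as they close: fully open they stand 13 mm farther back than shut.
Start: joints at [1.127, 0.353, 1.633, -0, 1.155, -0.002], TCP at [267.228, 564.993, 231.281] pointing down, gripper open.
Joint ranges: [-2.63, 2.63], [-0.92, 2.1], [0.06, 2.66], [-1.3, 4.44], [0, 2.69], [-3.02, 3.02]. Speed limits (rad/s): [2.22, 2.22, 2.79, 3.14, 3.14, 3.14].

## Interface

Orientations are given as [roll, pitch, yaw] about the fixed x, y, z axes, in that order (R = Rz(yaw) Ry(pitch) Rx(roll)).
In Python, from rig import readout, grab_frame, calibration, r gives the robot as it stands. The module is installed in compiled form; this text tells all that it offers.
- The arm moves only by the tool play_rows, never from a script. Its argument "rows" is a list of rows, each a list of 3 entries, a list of its own where there are three numbers: the closure in counts, from 0 (fully open) to 255 (shut), then the shift along the tool's x, y, z in cm, then the turn, a rotation vector about the tool's x, y, z in rad. In form: [[gripper, [dx, dy, dz], [rx, ry, rz]], ...]. A call has 1 to 12 rows; each row is the pose to reach, as a shift and turn from the pose commanded when the call began, along the tool's axes at that moment; what a row does not reach only later rows make up. A row lasts 1/12 s, in which the tool goes at most 41.7 mm and 7.16 degrees, less where a joint would pass 70% of its speed; a pose out of reach is approached as far as the arm can. A call with a gripper value outside its range is refused whole. The fingers move at their own pace and stop on an object; "squeeze" is the grip in N (left out, the last holds). Time passes only in rows, so rows that repeat a pose let the fingers close. It gives the time, the measured TCP pose, the force and the opening at its end, in the units of the state.
- readout.sense(): the state, without advancing time (a new reading comes with each control period).
- grab_frame(name): name is "scene" or "top"; returns (picture, depth): 384x512x3 uint8, red, green, blue; 384x512 float32, mm along the optical axis (not along the pixel's ray), 0 where there is no reading.
- calibration(name): a dict with "vfov" (degrees; the focal length in pixels is half the picture's height over the tangent of half this angle, whatever the lens; pixels are square), "cx", "cy" (the principal point, pixels), "cam_to_world" (4x4, takes a point from camera to world coordinates). Camera axes: x right, y down, z forward; pixel columns grow to the right and rows downward; lengths in mm; the calibration is good to about 2 mm. A picture is of the moment at which its call begins. calibration takes no time and is no camera call.
- r.sign_off(): hands the job in, once; it reports no verdict.
The state is a dict: "clock": time; "qpos": joint angles; "qvel": joint speeds; "joint_efforts": joint torques, N m; "eef_pos": TCP position; "tcp_rot": TCP orientation; "contact_force": force on the tool from outside, world axes, zero at the start; "wrist_torque": the same for the moment, N m; "opening": opening from 0.0 (shut) to 1.0 (fully open).
Only numpy, scipy, OpenCV 4.12 (cv2) and the standard library are available. Lean on these libraries where they do the work, as an engineer would, in place of code of your own. Each camera call takes 0.05 s, during which the arm holds its last target.

## Working session

There is one attempt and no reset: what is moved stays moved. The work goes in short steps, Python scripts to look and compute and a tool call to move; the robot and the scene stay as the last step left them, time stands still between calls to the robot, and variables do not carry over. Pictures are saved under pics/ and viewed, and the job is handed in when it is done.

Besides the shell and the picture viewer there is one more tool, called after "Emit:" as a command line: name --argument value ..., lists and objects as JSON in quotes. play_rows: Moves the arm, as the interface text tells. Its arguments: {"type":"object","properties":{"rows":{"type":"array"},"squeeze":{"type":"number"}},"required":["rows"]}

```bash
mkdir -p pics; ls; python3 - <<'E'
from rig import readout, grab_frame, calibration, r
import cv2,numpy as np
for n in ("scene","top"):
    p,d=grab_frame(n); cv2.imwrite(f"pics/{n}0.png",p[:,:,::-1]); np.save(f"pics/{n}0_d.npy",d)
    c=calibration(n); print(n,c, (d==0).mean())
print(readout.sense())
E
```

```text
pics
scene {'vfov': 51.08950579355652, 'cx': 259.96292022324803, 'cy': 192.32351625114518, 'cam_to_world': array([[ 4.04106327e-01,  6.54923167e-01, -6.38571626e-01,
         9.77044177e+02],
       [ 9.14701237e-01, -2.85942603e-01,  2.85584443e-01,
        -1.82486178e+02],
       [ 4.44103522e-03, -6.99508737e-01, -7.14610246e-01,
         5.94522892e+02],
       [ 0.00000000e+00,  0.00000000e+00,  0.00000000e+00,
         1.00000000e+00]])} 0.0039215087890625
top {'vfov': 52.44811379218511, 'cx': 254.8011373434478, 'cy': 195.1071626186545, 'cam_to_world': array([[-1.40346261e-02, -9.91947223e-01,  1.25871899e-01,
         4.54185659e+02],
       [-9.99889922e-01,  1.33167828e-02, -6.54264783e-03,
        -1.00750324e+01],
       [ 4.81375261e-03, -1.25949867e-01, -9.92024928e-01,
         9.07404652e+02],
       [ 0.00000000e+00,  0.00000000e+00,  0.00000000e+00,
         1.00000000e+00]])} 0.0038045247395833335
{'clock': 0.1, 'qpos': array([ 1.12659664e+00,  3.53579295e-01,  1.63402202e+00, -1.74382076e-06,
        1.15521488e+00, -2.38911132e-03]), 'qvel': array([ 1.48119976e-04,  2.36590411e-05, -1.87574188e-03, -9.27743187e-04,
       -8.16521856e-04,  2.33062034e-03]), 'joint_efforts': array([-1.21189038e-03, -6.06353116e+01, -3.42821324e+01, -2.00804411e-04,
        3.98071294e-03,  5.87985852e-06]), 'eef_pos': array([267.05367551, 564.61926642, 230.65265575]), 'tcp_rot': array([-3.14036910e+00, -1.32866704e-06,  2.69978278e+00]), 'contact_force': array([0.38009259, 0.59535077, 0.1436105 ]), 'wrist_torque': array([ 0.01990328, -0.01952066, -0.00164426]), 'opening': 1.002853455607687}
```

View pics/scene0.png

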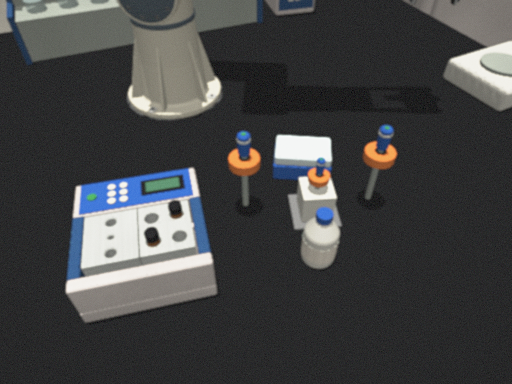

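View pics/top0.png

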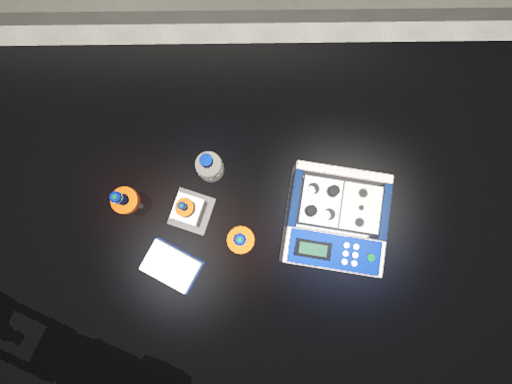

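The scene view shows the heater at (140,240) and the stand with the small probe at (318,180). Two larger decoy probes are at (244,165) and (380,150), the bottle at (320,240) and the tip box at (303,155). In the top view the stand is at (187,209), the heater at (337,220) and the sensor well near (361,207). Next I'll zoom in and measure.

```bash
cat > h.py <<'E'
import numpy as np,cv2
from rig import calibration
def K(n):
    c=calibration(n); f=192/np.tan(np.radians(c['vfov']/2)); return f,c['cx'],c['cy'],np.array(c['cam_to_world'])
def ray(n,u,v):
    f,cx,cy,T=K(n); d=T[:3,:3]@np.array([(u-cx)/f,(v-cy)/f,1.]); return T[:3,3],d
def plane(n,u,v,z):
    o,d=ray(n,u,v); return o+d*(z-o[2])/d[2]
def pt(n,u,v,dep): 
    o,d=ray(n,u,v); return o+d*dep
def tri(a,b):
    (o1,d1),(o2,d2)=ray('scene',*a),ray('top',*b)
    A=np.stack([d1,-d2],1); s=np.linalg.lstsq(A,o2-o1,rcond=None)[0]
    p,q=o1+d1*s[0],o2+d2*s[1]; return (p+q)/2,np.linalg.norm(p-q)
def proj(n,P):
    f,cx,cy,T=K(n); p=T[:3,:3].T@(np.array(P)-T[:3,3]); return cx+f*p[0]/p[2],cy+f*p[1]/p[2]
E
python3 - <<'E'
import cv2
s=cv2.imread('pics/scene0.png');t=cv2.imread('pics/top0.png')
def z(im,u,v,w,h,k,n): cv2.imwrite('pics/'+n,cv2.resize(im[v:v+h,u:u+w],None,fx=k,fy=k,interpolation=cv2.INTER_CUBIC))
z(s,220,115,185,160,4,'z1.png'); z(s,60,160,160,150,4,'z2.png'); z(t,280,150,120,130,4,'z3.png'); z(t,100,140,160,160,4,'z4.png')
E
```

```text
(no output)
```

View pics/z1.png

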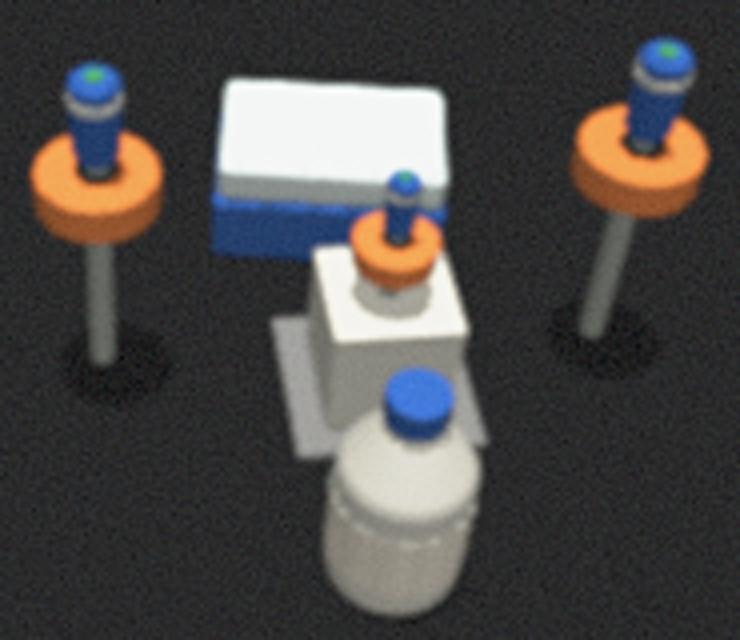

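View pics/z2.png

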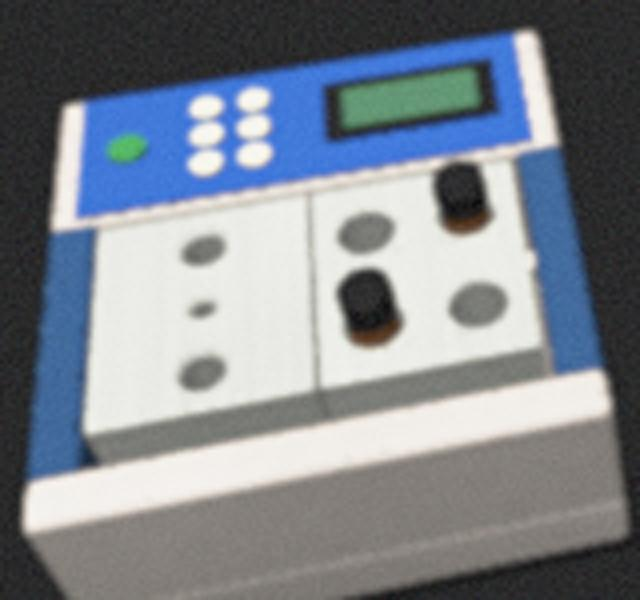

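View pics/z3.png

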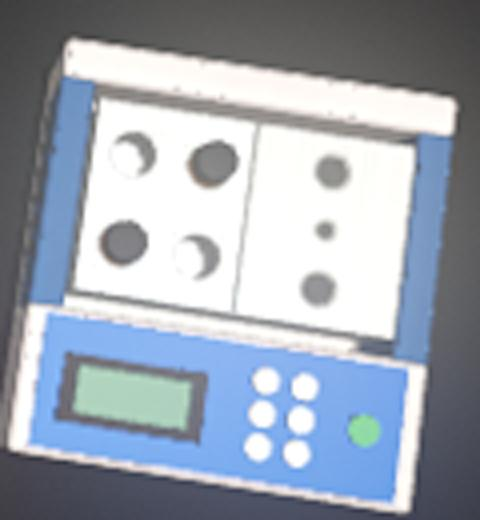

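View pics/z4.png

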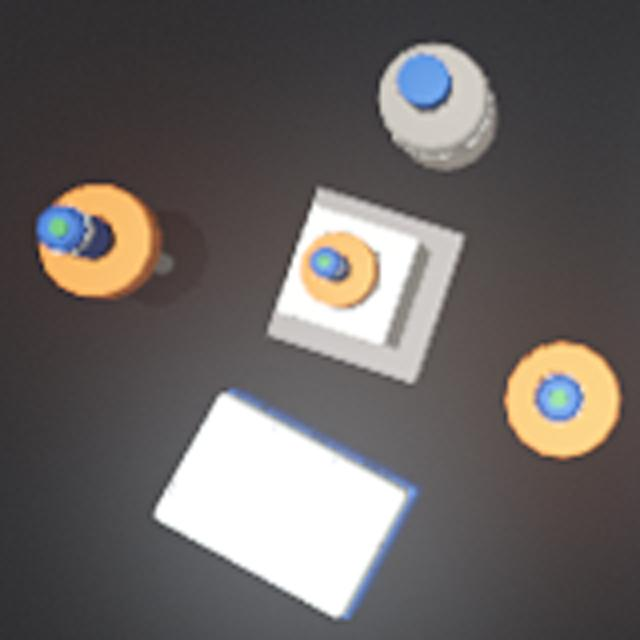

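The zooms show that only the stand probe, at top crop (330,265), carries the small collar. The sensor well is the small middle hole, at top crop (325,230) and scene crop (202,309). Now for the measurements.

```bash
cat > m.py <<'E'
from h import *
s=cv2.imread('pics/scene0.png');t=cv2.imread('pics/top0.png')
def blob(mask,near,r):
    n,l,st,c=cv2.connectedComponentsWithStats(mask.astype(np.uint8))
    return [(np.round(c[i],2),st[i,4],st[i,:4]) for i in range(1,n) if np.hypot(*(c[i]-near))<r and st[i,4]>3]
def hsv(im): return cv2.cvtColor(im,cv2.COLOR_BGR2HSV).astype(int)
H={'scene':hsv(s),'top':hsv(t)}
def green(h): return (h[...,0]>45)&(h[...,0]<88)&(h[...,1]>90)&(h[...,2]>60)
def orange(h): return (h[...,0]>5)&(h[...,0]<22)&(h[...,1]>110)&(h[...,2]>90)
if __name__=='__main__':
    print('green',blob(green(H['scene']),(321,162),10),blob(green(H['top']),(182,206),10))
    print('orange',blob(orange(H['scene']),(319,177),12),blob(orange(H['top']),(185,207),12))
    for nm,near in (('scene',[(110,222),(110,237),(110,253),(151,218),(180,236)]),('top',[(363,193),(361,207),(359,222)])):
        g=cv2.cvtColor({'scene':s,'top':t}[nm],cv2.COLOR_BGR2GRAY).astype(float)
        for u,v in near:
            w=g[v-7:v+8,u-9:u+10]; w=np.clip(np.percentile(w,70)-15-w,0,None)
            yy,xx=np.mgrid[v-7:v+8,u-9:u+10]; m=np.hypot(xx-u,yy-v)<8; w=w*m
            print(nm,(u,v),(w*xx).sum()/w.sum(),(w*yy).sum()/w.sum(),g[v,u])
E
python3 m.py
```

```text
green [] []
orange [(array([318.31, 177.68]), np.int32(280), array([308, 168,  23,  19], dtype=int32))] [(array([185.81, 207.7 ]), np.int32(178), array([176, 198,  18,  19], dtype=int32))]
scene (110, 222) 110.34299112376486 222.2152068330263 120.0
scene (110, 237) 110.18155947638019 236.97495731360274 112.0
scene (110, 253) 110.00224156118144 252.87605485232066 122.0
scene (151, 218) 150.92890146157472 217.82640264026404 123.0
scene (180, 236) 179.14933943984502 235.74289237273206 126.0
top (363, 193) 362.6742063492064 192.54444444444445 147.0
top (361, 207) 360.8750853242321 207.1433447098976 146.0
top (359, 222) 359.0839245894993 221.85262517737684 150.0
```

```bash
python3 - <<'E'
from m import *
for a,b in [((110.34,222.2),(362.67,192.54)),((110.18,236.97),(360.88,207.14)),((110.0,252.88),(359.08,221.85))]:
    P,e=tri(a,b); print('hole',P.round(1),round(e,2),'planes100',plane('scene',*a,100).round(1),plane('top',*b,100).round(1))
# head: centre of topmost blue/green
for nm,c in (('scene',(321,163)),('top',(182,206))):
    print(nm); print(H[nm][c[1]-5:c[1]+6,c[0]-5:c[0]+6,0])
mt=orange(H['top']).astype(np.uint8); 
for nm,near in (('top',(185.8,207.7)),('scene',(318.3,177.7))):
    cs,_=cv2.findContours(orange(H[nm]).astype(np.uint8),cv2.RETR_EXTERNAL,cv2.CHAIN_APPROX_NONE)
    c=min(cs,key=lambda c:np.hypot(*(c.reshape(-1,2).mean(0)-near)))
    print(nm,cv2.fitEllipse(c), cv2.minEnclosingCircle(c))
    if nm=='top':
        e=cv2.fitEllipse(c)[0]; print(plane('top',*e,92).round(1),plane('top',*e,99).round(1))
for nm,d in (('scene',np.load('pics/scene0_d.npy')),('top',np.load('pics/top0_d.npy'))):
    m=orange(H[nm]); near={'top':(185.8,207.7),'scene':(318.3,177.7)}[nm]
    yy,xx=np.nonzero(m); k=np.hypot(xx-near[0],yy-near[1])<14
    P=np.array([pt(nm,u,v,d[v,u]) for u,v in zip(xx[k],yy[k])]); print(nm,'orange depth pts',np.percentile(P,[2,50,98],axis=0).round(1), P.mean(0).round(1))
    # blue/dark head
    h=H[nm]; m=(h[...,0]>90)&(h[...,0]<130)&(h[...,1]>100)
    yy,xx=np.nonzero(m); k=np.hypot(xx-near[0],yy-near[1]+(8 if nm=='scene' else 0))<14
    k&=~((nm=='scene')&((yy>185)|(abs(xx-320.5)>4.5)|(yy>178)))
    P=np.array([pt(nm,u,v,d[v,u]) for u,v in zip(xx[k],yy[k])]); print(nm,'blue',k.sum(),np.percentile(P,[5,50,95],axis=0).round(1), xx[k].mean(),yy[k].mean(), yy[k].min(), P[P[:,2]>105].mean(0))
E
```

```text
hole [ 552.1 -226.1  153.4] 0.43 planes100 [ 500.5 -231.6  100. ] [ 559.  -241.2  100. ]
hole [ 528.6 -236.9   97.5] 0.43 planes100 [ 530.8 -236.8  100. ] [ 528.4 -236.   100. ]
hole [ 501.7 -250.4   28.9] 0.44 planes100 [ 561.4 -242.   100. ] [ 497.9 -230.7  100. ]
scene
[[ 75 102 105 104  92  84  93 103 102  84  60]
 [ 97 109 109 104  93  84  94 104 109 104  75]
 [106 111 110 108 103 101 103 108 110 108  93]
 [104 110 110 109 109 109 108 109 110 110 103]
 [103 111 111 110 110 109 110 110 113 109  99]
 [ 95 111 113 111 111 112 111 109 111 102  90]
 [100  95 120 110 111 114 113 112 106  94  65]
 [105 110 109 120 105 105 114 104 101 100  83]
 [110 110 111 112 109 109 109 111 109 108 102]
 [136 112 110 110 111 110 109 109 112 110 108]
 [174 117 109 109 108 108 109 117 128 126 115]]
top
[[ 15  18  17  11   8  12  17  18  18  18  18]
 [ 18  11 160 112 109 110 156  15  18  18  18]
 [ 15 128 107 105 105 108 109 128  15  17  18]
 [  1 109 100  78  69 102 108 111 118   7  17]
 [169 109  95  66  60  93 108 110 110 110  16]
 [175 110 103  86  84 103 109 111 111 113  13]
 [ 16 126 109 106 108 1
[... 399 characters left out ...]
. ] [533.6 131.2  99. ]
scene ((318.3669128417969, 177.14918518066406), (17.660228729248047, 21.821155548095703), 93.22434997558594) ((318.78570556640625, 175.35714721679688), 11.29621696472168)
scene orange depth pts [[473.1 111.8  26.6]
 [541.3 125.2  97.7]
 [554.3 199.6 103.2]] [539.1 128.6  95.3]
scene blue 77 [[532.2 124.1 107.7]
 [539.7 128.7 122.6]
 [542.6 134.4 135.7]] 320.12987012987014 165.76623376623377 158 [539.02665241 128.47937103 123.90476056]
top orange depth pts [[515.1 113.3  96.5]
 [529.5 126.   99.6]
 [550.6 148.8 102.6]] [531.4 126.8 108.5]
top blue 30 [[528.4 126.1 133.2]
 [534.4 130.6 135.8]
 [540.3 137.8 138.3]] 181.2 205.1 202 [534.02233229 131.33570678 135.96020892]
```

```bash
python3 - <<'E'
from m import *
def wc(nm,u,v,r):
    h=H[nm][v-r:v+r+1,u-r:u+r+1].astype(float); w=np.clip(102-h[...,0],0,30)*((h[...,0]>40)&(h[...,1]>60)); yy,xx=np.mgrid[v-r:v+r+1,u-r:u+r+1]
    return (w*xx).sum()/w.sum(),(w*yy).sum()/w.sum()
a=wc('scene',321,158,2); b=wc('top',180,205,2); print(a,b)
print('head top',tri(a,b),plane('scene',*a,136),plane('top',*b,136))
P,e=tri((110.34,222.2),(359.08,221.85));print(P,e);P,e=tri((110.0,252.88),(362.67,192.54));print(P,e)
# collar top plane & scene projection check of hypotheses (x,y)
for x,y in ((533,131),(535,130)):
    for z in (136,99,92): print((x,y,z),proj('scene',(x,y,z)),proj('top',(x,y,z)))
# bottle, decoys, tipbox
print('bottle cap',plane('top',206,160,115),'decoyR',plane('top',240,239,180), plane('scene',244,137,200))
for u,v in ((155,239),(204,261),(186,293),(139,267)): print('box',plane('top',u,v,60).round())
d=np.load('pics/top0_d.npy')
for u,v in ((240,239),(116,197),(206,160),(170,265),(170,206),(195,212)): print((u,v),pt('top',u,v,d[v,u]).round())
# stand hole edge direction: stand top mask
E
```

```text
(np.float64(320.972602739726), np.float64(158.5068493150685)) (np.float64(180.52409638554218), np.float64(204.86746987951807))
head top (array([534.29318467, 132.22793155, 135.74363191]), np.float64(1.0704618179838972)) [534.42600605 131.50207109 136.        ] [534.49970998 132.67539135 136.        ]
[ 497.97509455 -231.69519452   97.3022177 ] 0.4278925239306931
[ 559.31758446 -242.13916753   97.46386491] 0.43749996699175914
(533, 131, 136) (np.float64(320.3121648028648), np.float64(158.09077043225494)) (np.float64(181.36098730414358), np.float64(205.60740153910228))
(533, 131, 99) (np.float64(318.0270835024602), np.float64(173.63368868039166)) (np.float64(184.59938042067216), np.float64(207.37202661782365))
(533, 131, 92) (np.float64(317.6133359033184), np.float64(176.44796277544697)) (np.float64(185.17935288332768), np.float64(207.6880580308557))
(535, 130, 136) (np.float64(320.3858649879725), np.float64(158.93114743997356)) (np.float64(181.8745609216444), np.float64(204.59877511761255))
(535, 130, 99) (np.float64(318.0931769422597), np.float64(174.4769174331261)) (np.float64(185.08868531457966), np.float64(206.40847560750714))
(535, 130, 92) (np.float64(317.67809187075045), np.float64(177.2914377344554)) (np.float64(185.6643216714799), np.float64(206.7325854644166))
bottle cap [629.39489471  84.76411111 115.        ] decoyR [464.81281283  13.72310415 180.        ] [501.9101749    1.62719908 200.        ]
box [469. 201.  60.]
box [421.  95.  60.]
box [354. 133.  60.]
box [410. 234.  60.]
(240, 239) [465.  14. 179.]
(116, 197) [546. 246. 180.]
(206, 160) [629.  85. 115.]
(170, 265) [413. 168.  61.]
(170, 206) [546. 182.   1.]
(195, 212) [526. 114.  67.]
```

```bash
python3 - <<'E'
from scipy.spatial.transform import Rotation as R
import numpy as np
from rig import readout
s=readout.sense(); M=R.from_euler('xyz',s['tcp_rot']).as_matrix()
print((M.T@(np.array([534.2,131.6,215])-np.array([267.228,564.993,231.281]))/10).round(3))
G=R.from_euler('xyz',[np.pi,0,np.pi]).as_matrix(); print(R.from_matrix(M.T@G).as_rotvec())
E
```

```text
[-42.665 -27.761   1.662]
[-1.20328744e-03 -2.71594922e-04 -4.41809818e-01]
```

Emit:
play_rows --rows '[[120, [-3, -2, 0], [0, 0, -0.05]], [120, [-6, -4, 0], [0, 0, -0.1]], [120, [-9.5, -6, 0], [0, 0, -0.15]], [120, [-13, -8.4, 0], [0, 0, -0.2]], [120, [-16.5, -10.7, 0], [0, 0, -0.25]], [120, [-20, -13, 0], [0, 0, -0.3]], [120, [-23.5, -15.3, 0.3], [0, 0, -0.35]], [120, [-27, -17.6, 0.6], [0, 0, -0.4]], [120, [-30.5, -19.9, 0.9], [-0.001, 0, -0.442]], [120, [-34, -22.2, 1.2], [-0.001, 0, -0.442]], [120, [-37.5, -24.5, 1.5], [-0.001, 0, -0.442]], [120, [-41, -26.7, 1.66], [-0.001, 0, -0.442]]]' --squeeze 40

```text
clock: 1.1
eef_pos: [522.6, 148.3, 214.3]
tcp_rot: [3.141, -0.0, -3.141]
contact_force: [1.2, 0.0, 0.6]
opening: 0.53
```

Emit:
play_rows --rows '[[120, [-1.05, -1.67, 0], [0, 0, 0]], [120, [-1.05, -1.67, 1], [0, 0, 0]], [120, [-1.05, -1.67, 3], [0, 0, 0]], [120, [-1.05, -1.67, 5], [0, 0, 0]], [120, [-1.05, -1.67, 5], [0, 0, 0]], [120, [-1.05, -1.67, 5], [0, 0, 0]], [120, [-1.05, -1.67, 5], [0, 0, 0]]]'

```text
clock: 1.68
eef_pos: [532.9, 134.4, 165.3]
tcp_rot: [3.14, 0.0, -3.141]
contact_force: [0.5, 0.4, 1.5]
opening: 0.525
```

```bash
cat > snap.py <<'E'
import sys,cv2,numpy as np
from rig import readout, grab_frame
k=sys.argv[1]
for n in ("scene","top"):
    p,d=grab_frame(n); cv2.imwrite(f"pics/{n}{k}.png",p[:,:,::-1]); np.save(f"pics/{n}{k}_d.npy",d)
s=readout.sense(); print({q:np.round(s[q],3) for q in ('clock','qpos','eef_pos','tcp_rot','contact_force','opening')})
u,v,w,h=map(int,sys.argv[2:6]);a=cv2.imread(f'pics/scene{k}.png')[v:v+h,u:u+w]
u,v=map(int,sys.argv[6:8]);b=cv2.imread(f'pics/top{k}.png')[v:v+h,u:u+w]
cv2.imwrite(f'pics/z{k}.png',cv2.resize(np.hstack([a,b]),None,fx=400/w,fy=400/w,interpolation=cv2.INTER_CUBIC))
E
python3 snap.py 1 270 100 100 110 135 150
```

```text
{'clock': np.float64(1.783), 'qpos': array([ 2.430e-01,  3.100e-01,  1.858e+00,  1.000e-03,  9.710e-01,
       -1.329e+00]), 'eef_pos': array([533.443, 134.39 , 165.933]), 'tcp_rot': array([ 3.140e+00,  2.000e-03, -3.141e+00]), 'contact_force': array([0.805, 0.053, 0.192]), 'opening': np.float64(0.529)}
```

View pics/z1.png

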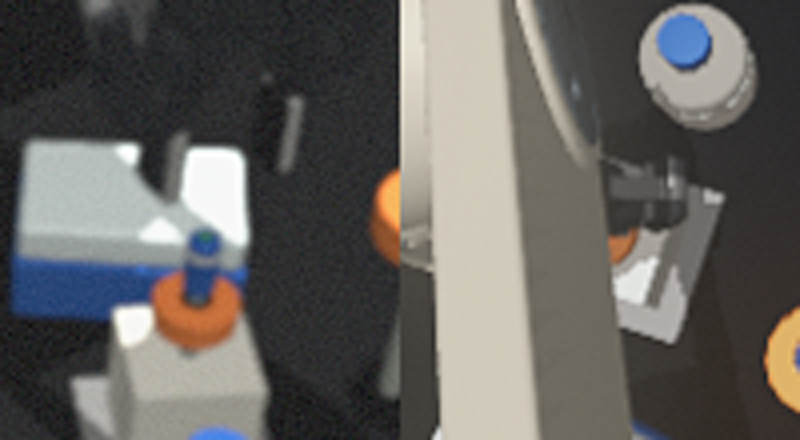

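```bash
python3 - <<'E'
from h import *
x,y,z=533.4,134.4,165.9
for dz in (0,6):
  for dy in (-22,22):
    for dx in (-11,11): print(dz,dy,dx,np.round(proj('scene',(x+dx,y+dy,z+dz)),1),np.round((np.array(proj('scene',(x+dx,y+dy,z+dz)))-(270,100))*4))
E
```

```text
0 -22 -11 [309.6 143.8] [158. 175.]
0 -22 11 [316.  151.4] [184. 206.]
0 22 -11 [332.  137.4] [248. 150.]
0 22 11 [338.8 144.8] [275. 179.]
6 -22 -11 [309.9 141. ] [160. 164.]
6 -22 11 [316.4 148.6] [185. 195.]
6 22 -11 [332.5 134.6] [250. 138.]
6 22 11 [339.3 142. ] [277. 168.]
```

Emit:
play_rows --rows '[[120, [-0.08, -0.26, 0.5], [0, 0, 0]], [120, [-0.08, -0.26, 2], [0, 0, 0]], [120, [-0.08, -0.26, 3.5], [0, 0, 0]], [120, [-0.08, -0.26, 5], [0, 0, 0]], [120, [-0.08, -0.26, 5.8], [0, 0, 0]], [120, [-0.08, -0.26, 6.1], [0, 0, 0]], [120, [-0.08, -0.26, 6.1], [0, 0, 0]], [120, [-0.08, -0.26, 6.1], [0, 0, 0]]]'

```text
clock: 2.45
eef_pos: [534.1, 131.3, 104.3]
tcp_rot: [3.14, 0.001, -3.141]
contact_force: [-0.6, 0.2, -0.1]
opening: 0.529
```

```bash
python3 snap.py 2 270 100 100 110 135 150
```

```text
{'clock': np.float64(2.55), 'qpos': array([ 2.380e-01,  3.940e-01,  1.901e+00,  1.000e-03,  8.450e-01,
       -1.334e+00]), 'eef_pos': array([534.322, 131.411, 104.623]), 'tcp_rot': array([ 3.140e+00,  2.000e-03, -3.141e+00]), 'contact_force': array([-0.505, -0.078, -0.535]), 'opening': np.float64(0.528)}
```

View pics/z2.png

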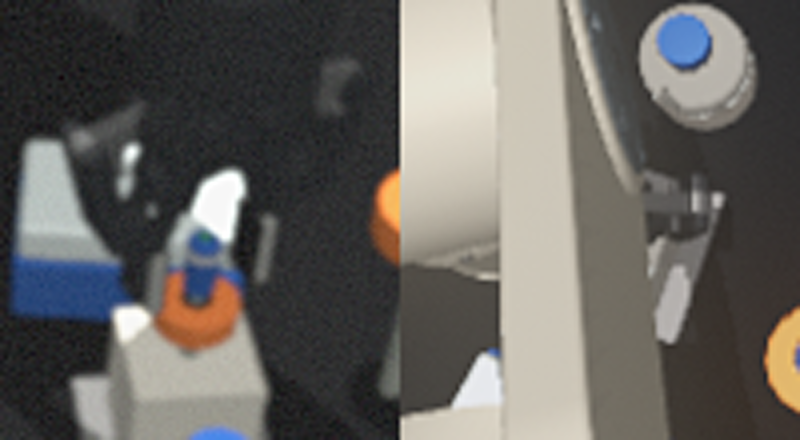

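Emit:
play_rows --rows '[[150, [0, 0, 0], [0, 0, 0]], [180, [0, 0, 0], [0, 0, 0]], [200, [0, 0, 0], [0, 0, 0]], [220, [0, 0, 0], [0, 0, 0]], [255, [0, 0, 0], [0, 0, 0]], [255, [0, 0, 0], [0, 0, 0]], [255, [0, 0, 0], [0, 0, 0]], [255, [0, 0, 0], [0, 0, 0]], [255, [0, 0, 0], [0, 0, 0]]]' --squeeze 50

```text
clock: 3.3
eef_pos: [534.0, 131.7, 104.1]
tcp_rot: [3.14, 0.001, -3.142]
contact_force: [-1.2, 5.6, 4.4]
opening: 0.169
```

```bash
python3 snap.py 3 270 100 100 110 135 150
```

```text
{'clock': np.float64(3.4), 'qpos': array([ 0.238,  0.395,  1.901,  0.002,  0.844, -1.334]), 'eef_pos': array([534.005, 131.682, 104.071]), 'tcp_rot': array([ 3.140e+00,  1.000e-03, -3.142e+00]), 'contact_force': array([-0.348,  5.403,  4.535]), 'opening': np.float64(0.172)}
```

View pics/z3.png

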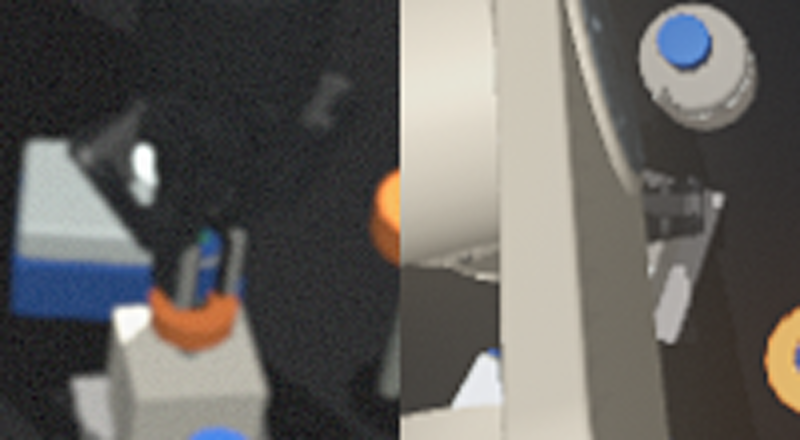

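Emit:
play_rows --rows '[[255, [0, 0.03, -0.05], [0, 0, 0]], [255, [0, 0.05, -0.1], [0, 0, 0]], [255, [0, 0.05, -0.2], [0, 0, 0]], [255, [0, 0.05, -0.3], [0, 0, 0]], [255, [0, 0.05, -0.3], [0, 0, 0]]]'

```text
clock: 3.82
eef_pos: [533.6, 131.7, 106.7]
tcp_rot: [3.141, -0.0, -3.141]
contact_force: [0.7, 4.2, -1.9]
opening: 0.169
```

Emit:
play_rows --rows '[[255, [0, 0.04, -0.1], [0, 0, 0]], [255, [0, 0.06, -0.2], [0, 0, 0]], [255, [0, 0.06, -0.3], [0, 0, 0]], [255, [0, 0.06, -0.5], [0, 0, 0]], [255, [0, 0.06, -0.5], [0, 0, 0]]]'

```text
clock: 4.23
eef_pos: [533.7, 132.1, 112.1]
tcp_rot: [3.141, 0.0, -3.141]
contact_force: [0.3, 0.4, -2.2]
opening: 0.171
```

Emit:
play_rows --rows '[[255, [0, 0, -1], [0, 0, 0]], [255, [0, 0, -2], [0, 0, 0]], [255, [0, 0, -3], [0, 0, 0]], [255, [0, 0, -4], [0, 0, 0]], [255, [0, 0, -5], [0, 0, 0]], [255, [0, 0, -6.5], [0, 0, 0]], [255, [0, 0, -8], [0, 0, 0]], [255, [0, 0, -10], [0, 0, 0]], [255, [0, 0, -12], [0, 0, 0]], [255, [0, 0, -12.5], [0, 0, 0]], [255, [0, 0, -12.5], [0, 0, 0]], [255, [0, 0, -12.5], [0, 0, 0]]]'

```text
clock: 5.23
eef_pos: [533.4, 132.1, 236.6]
tcp_rot: [3.141, 0.0, -3.141]
contact_force: [-0.4, -0.2, -1.7]
opening: 0.168
```

```bash
python3 snap.py 4 270 60 110 140 135 130
```

```text
{'clock': np.float64(5.333), 'qpos': array([ 2.400e-01,  2.320e-01,  1.791e+00,  1.000e-03,  1.120e+00,
       -1.332e+00]), 'eef_pos': array([532.877, 132.004, 235.598]), 'tcp_rot': array([ 3.141e+00, -2.000e-03, -3.141e+00]), 'contact_force': array([ 0.538, -0.465, -1.621]), 'opening': np.float64(0.17)}
```

View pics/z4.png

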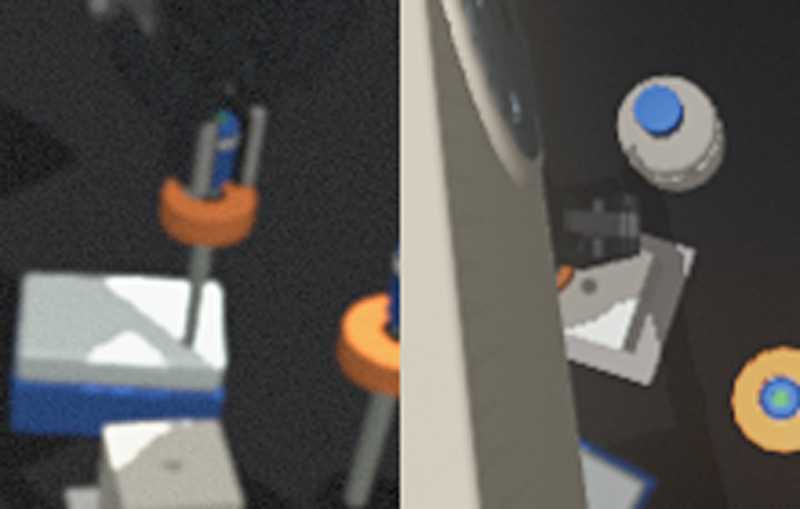

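```bash
cat > hole.py <<'E'
from h import *
def dark(img,u,v,r=7,R=5):
    g=cv2.cvtColor(cv2.imread(img),cv2.COLOR_BGR2GRAY).astype(float); u0,v0=u,v
    for _ in range(4):
        iu,iv=int(round(u)),int(round(v)); w=g[iv-r:iv+r+1,iu-r:iu+r+1]; yy,xx=np.mgrid[iv-r:iv+r+1,iu-r:iu+r+1]
        m=np.hypot(xx-u,yy-v)<R; bg=np.median(w[m]); w=np.clip(bg-8-w,0,None)*m
        u,v=(w*xx).sum()/w.sum(),(w*yy).sum()/w.sum()
    return u,v
E
python3 - <<'E'
from hole import *
a=dark('pics/scene4.png',317.3,187.3,6,4.5);b=dark('pics/top4.png',186.7,208.4,6,3.5);print(a,b,tri(a,b),plane('scene',*a,66),plane('top',*b,66))
a=dark('pics/scene0.png',110.2,237,6,5);b=dark('pics/top0.png',360.9,207.1,6,5);print(a,b,tri(a,b),plane('scene',*a,100),plane('top',*b,100))
for z in (143.6,155,165,180,200): print(z,np.round((np.array(proj('scene',(532.9,132,z)))-(270,60))*400/110,1))
g=cv2.cvtColor(cv2.imread('pics/top4.png'),cv2.COLOR_BGR2GRAY); print(g[202:214,180:194])
g=cv2.cvtColor(cv2.imread('pics/scene4.png'),cv2.COLOR_BGR2GRAY); print(g[181:194,310:326])
E
```

```text
(np.float64(317.0858895705521), np.float64(187.62576687116564)) (np.float64(186.54891304347825), np.float64(208.2391304347826)) (array([534.40396823, 132.72596562,  63.8457668 ]), np.float64(0.35698314918722557)) [536.15656239 131.26755458  66.        ] [534.27490506 132.52603553  66.        ]
(np.float64(110.18834399431414), np.float64(236.99360341151385)) (np.float64(360.87021943573666), np.float64(207.15047021943573)) (array([ 528.59611783, -236.88891133,   97.3813164 ]), np.float64(0.43521154976056375)) [ 530.87383661 -236.81482382  100.        ] [ 528.3858958  -235.93346347  100.        ]
143.6 [186.5 343.9]
155 [189.2 325.3]
165 [191.7 308.7]
180 [195.5 283. ]
200 [200.7 247.5]
[[ 60  53  52  52  52  51  47  46  44  51  67  89 111 130]
 [105  93  71  63  54  45  67  90 112 121 130 143 159 163]
 [133 118  88 118 122 117 130 144 160 163 162 161 159 159]
 [130 101  84 150 165 165 161 160 160 159 160 159 158 159]
 [119  89 107 153 161 151 137 138 149 157 159 158 158 158]
 [ 92  92 140 159 152 123 101 103 122 151 159 159 158 159]
 [ 94 130 156 161 143 110  99  98 105 144 158 159 158
[... 473 characters left out ...]
 179 177 177 182 175 177 177]
 [173 174 175 177 180 178 176 179 180 178 176 180 172 176 178 177]
 [178 175 176 176 180 178 174 176 177 177 175 181 179 180 179 179]
 [177 178 176 179 172 166 164 165 166 166 174 174 178 181 180 178]
 [179 175 176 173 165 157 153 147 150 156 168 177 177 175 181 180]
 [179 174 181 173 171 155 152 143 146 155 171 176 177 178 175 178]
 [178 177 181 175 176 170 165 161 161 164 174 177 177 178 176 180]
 [178 177 178 181 181 177 176 169 171 175 179 180 174 180 178 176]
 [176 179 177 176 180 176 179 177 179 179 178 177 176 174 177 177]
 [176 176 177 180 176 177 176 177 175 175 182 179 178 180 176 179]
 [179 177 176 178 178 177 178 179 180 177 177 180 177 176 178 178]]
```

Emit:
play_rows --rows '[[255, [0, -2, 0], [0, 0, 0]], [255, [0, -5, 0], [0, 0, 0]], [255, [0, -8.5, 0], [0, 0, 0]], [255, [0.2, -12, 0], [0, 0, 0]], [255, [0.3, -15.5, 0], [0, 0, 0]], [255, [0.4, -19, 0], [0, 0, 0]], [255, [0.5, -22.5, 0], [0, 0, 0]], [255, [0.5, -26, 0], [0, 0, 0]], [255, [0.5, -29.5, 0], [0, 0, 0]], [255, [0.5, -33, 0], [0, 0, 0]], [255, [0.5, -35.5, 0], [0, 0, 0]], [255, [0.5, -36.8, 0], [0, 0, 0]]]'

```text
clock: 6.33
eef_pos: [527.9, -238.5, 235.0]
tcp_rot: [3.141, -0.002, 3.14]
contact_force: [-0.5, 1.7, -0.7]
opening: 0.173
```

Emit:
play_rows --rows '[[255, [0, 0, 0], [0, 0, 0]], [255, [0, 0, 1], [0, 0, 0]], [255, [0, 0, 2], [0, 0, 0]], [255, [0, 0, 2.5], [0, 0, 0]], [255, [0, 0, 2.5], [0, 0, 0]], [255, [0, 0, 2.5], [0, 0, 0]]]'

```text
clock: 6.83
eef_pos: [528.5, -234.6, 210.7]
tcp_rot: [3.14, -0.001, -3.14]
contact_force: [-0.3, -0.9, -1.7]
opening: 0.17
```

```bash
python3 snap.py 5 70 150 100 120 310 150
```

```text
{'clock': np.float64(6.933), 'qpos': array([-4.220e-01,  3.020e-01,  1.754e+00,  1.000e-03,  1.086e+00,
       -1.994e+00]), 'eef_pos': array([ 529.023, -235.204,  211.58 ]), 'tcp_rot': array([ 3.141,  0.   , -3.141]), 'contact_force': array([-0.118,  0.536, -0.645]), 'opening': np.float64(0.17)}
```

View pics/z5.png

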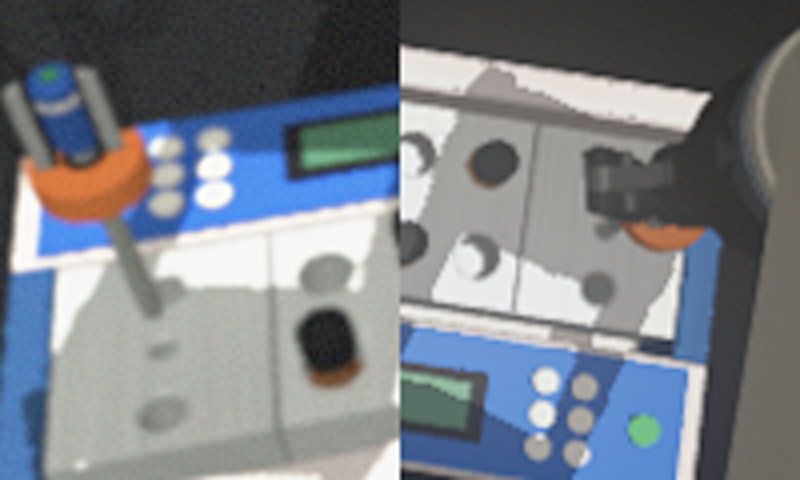

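```bash
python3 - <<'E'
from hole import *
im=cv2.imread('pics/scene5.png')
z=cv2.resize(im[195:260,85:135],None,fx=11,fy=9*11/9,interpolation=cv2.INTER_CUBIC); cv2.imwrite('pics/zz5.png',z[:600])
g=cv2.cvtColor(im,cv2.COLOR_BGR2GRAY).astype(float)
for v in range(206,234): print(v,g[v,96:118].astype(int))
for P in ((528.7+2.4,-235.2-.8),(528.1+2.4,-236.2-.8)):
  for z in (119.3,123.3,130,140,150,160): print(z,np.round(proj('scene',(*P,z)),1))
E
```

```text
206 [125 123 123 119 113 101  96  90  84  87  89  85  88  81  85  86  81  88
  91 115 131 134]
207 [130 126 125 116 113 109  99  87  86  85  86  85  88  88  85  83  85  86
 108 133 145 157]
208 [134 128 126 120 116 111 103  88  82  85  88  85  89  99  98 101 108 117
 150 189 214 216]
209 [133 125 124 125 118 112 102  99  95 101 112 116 120 128 140 143 152 160
 204 241 248 248]
210 [132 124 122 120 120 116 111 116 121 141 151 157 164 171 182 182 188 199
 228 241 244 243]
211 [164 153 147 128 119 116 113 131 159 181 190 189 191 190 194 196 201 206
 223 233 234 234]
212 [226 219 181 142 123 117 121 124 160 185 194 195 186 187 192 212 223 228
 232 237 239 242]
213 [246 241 217 157 122 119 122 115 136 164 175 179 177 187 216 235 245 247
 246 246 246 246]
214 [236 231 202 160 130 119 116 117 121 145 163 175 176 198 234 247 248 247
 247 247 247 247]
215 [211 197 182 153 133 123 117 114 116 131 157 172 181 211 240 247 247 247
 246 247 247 246]
216 [197 173 171 160 140 124 121 119 113 123 153 169 190 222 242 247 246 246
 246 247 247 246]
217 [193 178 177 169 155 133 123 120 115 117 138 166 19
[... 1083 characters left out ...]
]
229 [182 180 176 178 176 176 180 181 178 165 149 142 142 150 163 176 175 178
 178 178 184 181]
230 [176 177 178 177 176 179 181 179 178 172 171 168 168 171 175 181 180 182
 179 184 178 176]
231 [177 180 181 175 175 178 179 181 178 177 177 178 176 180 176 183 179 180
 181 180 182 180]
232 [177 177 179 179 175 175 181 180 179 183 178 180 178 178 179 183 182 177
 179 179 180 178]
233 [182 180 180 175 175 179 180 183 179 177 176 179 178 183 187 187 182 180
 180 178 180 175]
119.3 [107.4 229. ]
123.3 [106.7 227.4]
130 [105.5 224.5]
140 [103.7 220.2]
150 [101.8 215.7]
160 [ 99.9 211.2]
119.3 [106.7 229. ]
123.3 [106.  227.3]
130 [104.8 224.4]
140 [102.9 220.1]
150 [101.1 215.6]
160 [ 99.1 211.1]
```

View pics/zz5.png

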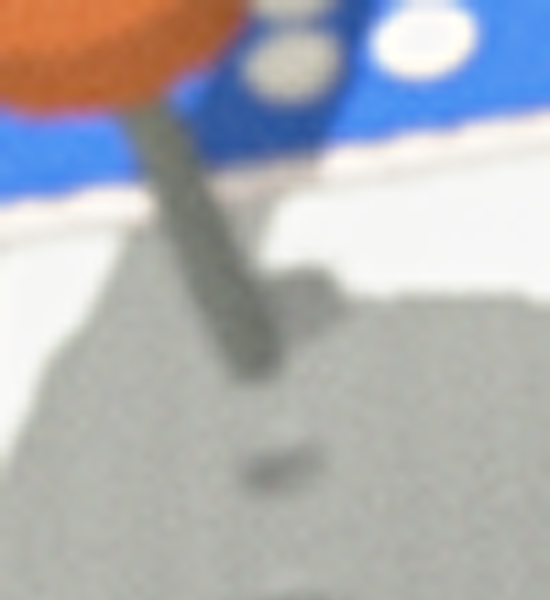

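```bash
python3 - <<'E'
from hole import *
h=cv2.cvtColor(cv2.imread('pics/scene5.png'),cv2.COLOR_BGR2HSV).astype(float)
v,u,r=168,82,4
w0=h[v-r:v+r+1,u-r:u+r+1]; yy,xx=np.mgrid[v-r:v+r+1,u-r:u+r+1]
w=np.clip(102-w0[...,0],0,30)*((w0[...,0]>40)&(w0[...,1]>60)); c=((w*xx).sum()/w.sum(),(w*yy).sum()/w.sum()); print(c)
print('headtop',plane('scene',*c,243.2))
print('axis@126.5',plane('scene',107.5,226,126.5))
m=(h[...,0]>3)&(h[...,0]<20)&(h[...,1]>110)&(h[...,2]>80)
cs,_=cv2.findContours(m.astype(np.uint8),cv2.RETR_EXTERNAL,cv2.CHAIN_APPROX_NONE)
cs=[k for k in cs if cv2.contourArea(k)>150]
for k in cs: print(cv2.boundingRect(k),cv2.fitEllipse(k))
for z in (192,185,199): print(z,np.round(proj('scene',(531,-236,z)),1))
print('hole@100',plane('scene',110.19,237,100))
E
```

```text
(np.float64(81.80172413793103), np.float64(168.18965517241378))
headtop [ 530.63244953 -236.07610267  243.2       ]
axis@126.5 [ 531.91064739 -234.14258638  126.5       ]
(76, 181, 32, 24) ((92.83597564697266, 194.15379333496094), (19.2990665435791, 30.56674575805664), 73.38839721679688)
(227, 147, 34, 29) ((243.8333282470703, 161.6985626220703), (28.147382736206055, 34.40825271606445), 89.58768463134766)
(362, 140, 36, 30) ((378.9478454589844, 155.4340057373047), (26.93336296081543, 35.335968017578125), 100.25373840332031)
192 [ 93.4 195.7]
185 [ 94.9 199.2]
199 [ 91.9 192.2]
hole@100 [ 530.88761648 -236.81455027  100.        ]
```

```bash
python3 - <<'E'
from hole import *
im=cv2.imread('pics/scene4.png')
h=cv2.cvtColor(im,cv2.COLOR_BGR2HSV).astype(float); g=cv2.cvtColor(im,cv2.COLOR_BGR2GRAY)
v,u,r=92,331,4
w0=h[v-r:v+r+1,u-r:u+r+1]; yy,xx=np.mgrid[v-r:v+r+1,u-r:u+r+1]
w=np.clip(102-w0[...,0],0,30)*((w0[...,0]>40)&(w0[...,1]>60)); c=((w*xx).sum()/w.sum(),(w*yy).sum()/w.sum()); print(c)
print('headtop',plane('scene',*c,268))
for v in range(126,158,2): print(v,g[v,314:336])
E
```

```text
(np.float64(329.86577181208054), np.float64(91.77852348993288))
headtop [533.30573472 130.43031665 268.        ]
126 [ 47  40  49  46  54  64  77  86  89  97 103 105 104 110 105 102 102  95
  93  88  81  68]
128 [ 42  48  45  40  39  45  45  52  61  86 100 111 110 104  82  62  52  55
  50  47  44  39]
130 [ 45  44  42  43  43  51  44  52  70  90 106 107 108  88  63  50  43  39
  45  48  43  44]
132 [ 49  42  46  35  50  44  46  56  76  95 105 115 107  87  59  47  40  42
  49  51  44  43]
134 [ 42  37  46  38  39  40  43  57  77  99 105 111 105  77  59  44  36  38
  39  45  46  42]
136 [151 144 128 121 115 114 110  99  92  99 104 105 102  90  83  69  48  41
  43  48  46  50]
138 [251 252 252 252 254 255 254 238 162 112 112 141 199 241 241 204 132  68
  43  43  43  39]
140 [247 247 247 247 247 248 251 241 158 104 112 177 246 251 251 253 217 121
  57  40  52  49]
142 [247 247 247 247 247 248 250 226 143 103 123 195 246 249 249 251 230 129
  50  47  47  44]
144 [247 247 247 247 247 249 246 197 123 105 148 225 249 248 248 251 231 130
  55  39  38  50]
146 [247 247 247 247 248 250 244 174 111 110 172 240 250 248 248 251 229 137
  49  44  44  43]
148 [247 248 248 247 248 251 236 156 104 113 187 245 250 248 248 251 231 137
  59  33  43  50]
150 [195 219 241 249 249 250 221 137 103 134 214 248 249 247 248 251 236 145
  66  43  47  39]
152 [186 187 195 222 234 229 180 120 103 160 235 250 248 247 248 251 237 159
  77  42  44  44]
154 [189 182 188 188 186 169 141 117 129 200 248 249 247 247 248 250 245 180
  95  42  39  52]
156 [198 181 193 184 191 188 184 180 180 212 239 247 248 248 247 249 247 199
 109  55  45  44]
```

Emit:
play_rows --rows '[[255, [0.07, -0.13, 0], [0.016, 0, 0]], [255, [0.07, -0.13, 0.6], [0.016, 0, 0]], [255, [0.07, -0.13, 1.2], [0.016, 0, 0]], [255, [0.07, -0.13, 1.2], [0.016, 0, 0]], [255, [0.07, -0.13, 1.2], [0.016, 0, 0]], [255, [0.07, -0.13, 1.2], [0.016, 0, 0]]]'

```text
clock: 7.43
eef_pos: [528.0, -237.1, 199.3]
tcp_rot: [-3.127, -0.0, -3.142]
contact_force: [0.1, -1.2, -1.5]
opening: 0.171
```

```bash
python3 snap.py 6 70 150 100 120 310 150; python3 - <<'E'
from hole import *
im=cv2.imread('pics/scene6.png')
z=cv2.resize(im[195:250,85:135],None,fx=11,fy=11,interpolation=cv2.INTER_CUBIC); cv2.imwrite('pics/zz6.png',z[:600])
g=cv2.cvtColor(im,cv2.COLOR_BGR2GRAY).astype(int)
for v in range(218,245): print(v,g[v,98:122])
h=cv2.cvtColor(im,cv2.COLOR_BGR2HSV).astype(float)
v,u,r=173,82,5
w0=h[v-r:v+r+1,u-r:u+r+1]; yy,xx=np.mgrid[v-r:v+r+1,u-r:u+r+1]
w=np.clip(102-w0[...,0],0,30)*((w0[...,0]>40)&(w0[...,1]>60)); c=((w*xx).sum()/w.sum(),(w*yy).sum()/w.sum()); print(c)
print('headtop',plane('scene',*c,231))
E
```

```text
{'clock': np.float64(7.533), 'qpos': array([-0.417,  0.311,  1.77 , -0.016,  1.054, -1.98 ]), 'eef_pos': array([ 528.128, -237.173,  199.516]), 'tcp_rot': array([-3.126,  0.   , -3.142]), 'contact_force': array([ 0.213,  0.248, -0.769]), 'opening': np.float64(0.172)}
218 [142 128 120 119 113 122 150 169 178 180 179 182 193 220 227 231 235 238
 245 247 247 247 246 247]
219 [155 131 128 123 111 118 134 157 172 174 171 166 169 175 180 185 195 220
 238 246 248 248 246 246]
220 [163 139 128 120 119 116 123 149 159 161 156 147 144 145 149 151 158 184
 218 231 240 242 235 226]
221 [170 154 130 126 121 115 122 130 140 145 138 144 144 148 145 147 148 159
 172 190 204 214 198 189]
222 [177 161 141 122 118 120 117 121 126 136 140 141 141 145 144 148 147 148
 162 170 182 182 178 175]
223 [177 164 149 133 124 119 109 109 120 126 138 142 148 146 146 146 148 152
 167 175 179 181 177 176]
224 [181 176 161 135 125 125 114 113 111 117 133 136 141 145 149 150 156 163
 174 179 179 181 180 176]
225 [178 175 160 144 127 120 117 117 111 117 124 138 141 148 150 155 164 176
 176 179 177 177 179 178]
226 [181
[... 1363 characters left out ...]
 176 172 160 151 150 150 162 167 171 173 178
 180 180 179 179 177 173]
240 [177 176 179 178 179 184 176 174 174 172 166 164 171 171 174 175 179 179
 179 176 176 183 175 177]
241 [176 175 178 177 178 176 178 178 179 175 174 175 179 177 177 180 177 182
 178 176 177 177 179 176]
242 [179 180 173 176 176 180 174 174 178 176 176 175 178 175 177 178 178 177
 176 180 176 176 178 171]
243 [175 176 173 180 181 181 178 178 173 175 175 179 173 177 178 181 180 180
 179 174 175 175 179 176]
244 [178 172 174 181 181 179 177 176 174 178 176 174 176 176 176 175 177 180
 175 175 175 177 173 174]
(np.float64(82.8082191780822), np.float64(174.83561643835617))
headtop [ 529.19059208 -238.29482911  231.        ]
```

View pics/zz6.png

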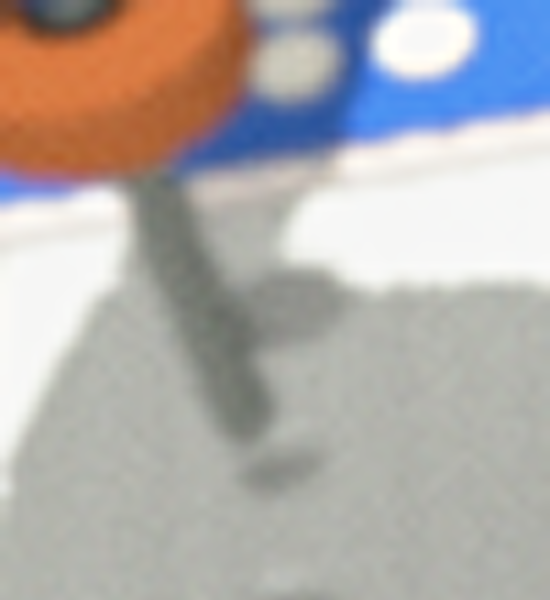

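```bash
python3 - <<'E'
from h import *
print(plane('scene',105.9,230,117),plane('scene',105.9,230,115.5))
p=np.array(plane('scene',110.19,237,100)); print(p)
for d in ((1,0,0),(0,1,0),(0,0,1)): print(np.array(proj('scene',p+d))-proj('scene',p))
E
```

```text
[ 529.93061706 -238.68405527  117.        ] [ 528.52613918 -238.86058464  115.5       ]
[ 530.88761648 -236.81455027  100.        ]
[0.10721107 0.46875365]
[ 0.65841425 -0.20484277]
[-0.16918702 -0.40041911]
```

Emit:
play_rows --rows '[[255, [-0.04, 0.19, 0], [0, 0, 0]], [255, [-0.04, 0.19, 0.4], [0, 0, 0]], [255, [-0.04, 0.19, 0.4], [0, 0, 0]], [255, [-0.04, 0.19, 0.4], [0, 0, 0]], [255, [-0.04, 0.19, 0.4], [0, 0, 0]], [255, [-0.04, 0.19, 0.4], [0, 0, 0]]]'

```text
clock: 8.03
eef_pos: [528.5, -235.2, 195.4]
tcp_rot: [-3.126, 0.0, -3.141]
contact_force: [-0.7, 0.1, -1.9]
opening: 0.17
```

```bash
python3 snap.py 7 70 150 100 120 310 150; python3 - <<'E'
from hole import *
im=cv2.imread('pics/scene7.png')
z=cv2.resize(im[195:250,85:135],None,fx=11,fy=11,interpolation=cv2.INTER_CUBIC); cv2.imwrite('pics/zz7.png',z[:600])
g=cv2.cvtColor(im,cv2.COLOR_BGR2GRAY).astype(int)
for v in range(228,244): print(v,g[v,100:120])
E
```

```text
{'clock': np.float64(8.133), 'qpos': array([-0.413,  0.315,  1.775, -0.016,  1.045, -1.976]), 'eef_pos': array([ 528.476, -235.241,  195.447]), 'tcp_rot': array([-3.127,  0.   , -3.141]), 'contact_force': array([-0.547,  0.261, -1.958]), 'opening': np.float64(0.174)}
228 [177 178 177 160 136 128 125 120 117 134 160 173 180 179 181 180 181 178
 180 180]
229 [177 176 173 167 145 126 123 120 114 127 153 176 181 182 180 181 178 180
 179 179]
230 [178 180 179 171 154 130 123 114 113 119 139 161 176 179 181 180 178 181
 175 175]
231 [176 176 181 175 164 143 131 124 118 113 131 158 175 177 180 181 180 180
 178 180]
232 [177 176 179 179 171 152 136 120 119 114 124 145 170 177 179 182 181 180
 179 178]
233 [175 176 175 180 177 161 137 126 122 116 121 133 161 177 180 178 177 180
 178 180]
234 [180 177 179 180 179 166 148 128 122 117 121 137 159 171 177 178 182 175
 178 177]
235 [177 177 182 180 180 174 159 139 129 123 121 133 153 165 172 179 177 178
 177 177]
236 [174 179 180 181 177 175 163 147 129 128 126 140 150 153 166 176 180 176
 178 175]
237 [174 178 177 179 181 174 166 150 136 136 138 144 144 151 168 175 176 176
 178 179]
238 [177 179 178 180 174 179 172 149 138 134 142 153 153 162 171 177 180 178
 177 182]
239 [177 180 183 180 181 175 168 159 150 145 153 164 159 169 174 176 177 179
 178 178]
240 [175 176 176 176 176 175 173 173 163 164 170 174 171 175 178 180 179 180
 175 177]
241 [179 176 177 178 176 174 175 177 177 176 176 175 178 177 181 179 177 174
 177 176]
242 [175 175 178 179 180 175 177 172 175 176 178 178 178 175 175 180 178 176
 175 175]
243 [176 178 181 178 174 173 177 174 177 175 176 175 176 177 180 178 178 176
 175 178]
```

View pics/zz7.png

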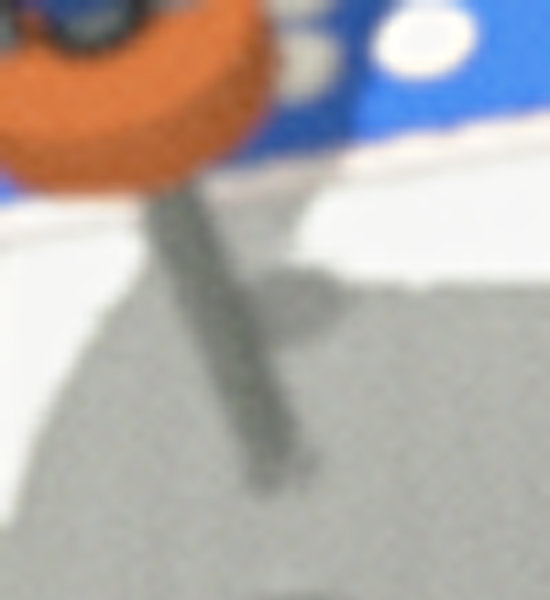

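View pics/z7.png

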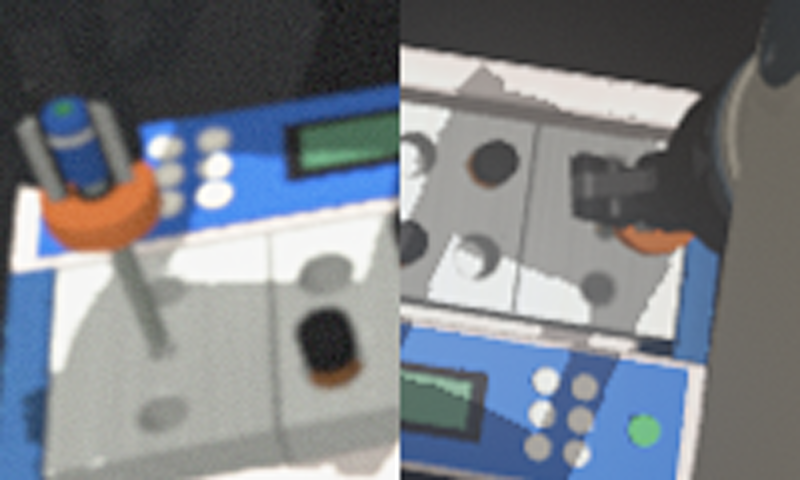

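Emit:
play_rows --rows '[[255, [0.02, 0, 0.2], [0, 0, 0]], [255, [0.02, 0, 0.4], [0, 0, 0]], [255, [0.02, 0, 0.5], [0, 0, 0]], [255, [0.02, 0, 0.6], [0, 0, 0]], [255, [0.02, 0, 0.6], [0, 0, 0]]]'

```text
clock: 8.55
eef_pos: [528.1, -235.2, 189.1]
tcp_rot: [-3.127, -0.0, -3.141]
contact_force: [0.5, -0.6, -1.3]
opening: 0.168
```

Emit:
play_rows --rows '[[255, [0, 0, 0.1], [0, 0, 0]], [255, [0, 0, 0.2], [0, 0, 0]], [255, [0, 0, 0.3], [0, 0, 0]], [255, [0, 0, 0.4], [0, 0, 0]], [255, [0, 0, 0.4], [0, 0, 0]]]'

```text
clock: 8.97
eef_pos: [528.1, -235.3, 185.1]
tcp_rot: [-3.127, -0.0, -3.141]
contact_force: [-0.5, -0.6, -1.9]
opening: 0.169
```

Free so far, with the tip about 7 mm in. I'll continue in small steps.

Emit:
play_rows --rows '[[255, [0, 0, 0.1], [0, 0, 0]], [255, [0, 0, 0.2], [0, 0, 0]], [255, [0, 0, 0.3], [0, 0, 0]], [255, [0, 0, 0.4], [0, 0, 0]], [255, [0, 0, 0.4], [0, 0, 0]]]'

```text
clock: 9.38
eef_pos: [528.1, -235.4, 181.1]
tcp_rot: [-3.127, -0.0, -3.141]
contact_force: [-0.6, -0.2, -1.9]
opening: 0.17
```

Emit:
play_rows --rows '[[255, [0, 0, 0.1], [0, 0, 0]], [255, [0, 0, 0.2], [0, 0, 0]], [255, [0, 0, 0.3], [0, 0, 0]], [255, [0, 0, 0.4], [0, 0, 0]], [255, [0, 0, 0.4], [0, 0, 0]]]'

```text
clock: 9.8
eef_pos: [528.1, -235.4, 177.1]
tcp_rot: [-3.127, -0.0, -3.141]
contact_force: [-0.6, 0.7, -2.0]
opening: 0.17
```

```bash
python3 snap.py 8 70 150 100 120 310 150; python3 - <<'E'
import cv2
im=cv2.imread('pics/scene8.png'); cv2.imwrite('pics/zz8.png',cv2.resize(im[195:250,85:135],None,fx=10,fy=10,interpolation=cv2.INTER_CUBIC))
E
```

```text
{'clock': np.float64(9.9), 'qpos': array([-0.414,  0.336,  1.791, -0.016,  1.009, -1.976]), 'eef_pos': array([ 528.205, -235.457,  177.307]), 'tcp_rot': array([-3.127,  0.   , -3.141]), 'contact_force': array([ 0.628,  1.259, -2.063]), 'opening': np.float64(0.173)}
```

View pics/zz8.png

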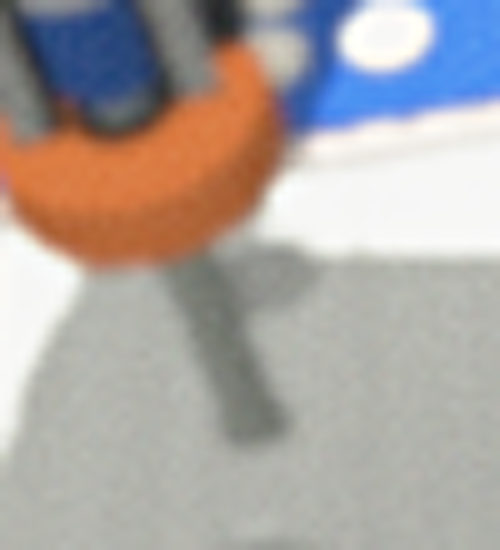

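Emit:
play_rows --rows '[[255, [0, 0, 0.2], [0, 0, 0]], [255, [0, 0, 0.4], [0, 0, 0]], [255, [0, 0, 0.6], [0, 0, 0]], [255, [0, 0, 0.8], [0, 0, 0]], [255, [0, 0, 0.8], [0, 0, 0]]]'

```text
clock: 10.32
eef_pos: [528.0, -235.5, 168.8]
tcp_rot: [-3.127, -0.0, -3.141]
contact_force: [0.9, 1.0, -0.8]
opening: 0.169
```

Emit:
play_rows --rows '[[255, [0, 0, 0.15], [0, 0, 0]], [255, [0, 0, 0.3], [0, 0, 0]], [255, [0, 0, 0.4], [0, 0, 0]], [255, [0, 0, 0.5], [0, 0, 0]], [255, [0, 0, 0.5], [0, 0, 0]]]'

```text
clock: 10.73
eef_pos: [528.4, -235.7, 164.5]
tcp_rot: [-3.126, 0.0, -3.141]
contact_force: [-0.1, -0.2, -0.0]
opening: 0.172
```

Emit:
play_rows --rows '[[255, [0, 0, 0.15], [0, 0, 0]], [255, [0, 0, 0.3], [0, 0, 0]], [255, [0, 0, 0.45], [0, 0, 0]], [255, [0, 0, 0.6], [0, 0, 0]]]'

```text
clock: 11.07
eef_pos: [528.3, -235.8, 158.3]
tcp_rot: [-3.126, 0.0, -3.141]
contact_force: [0.2, 1.6, 2.5]
opening: 0.173
```

Emit:
play_rows --rows '[[255, [0, 0, 0.15], [0, 0, 0]], [255, [0, 0, 0.3], [0, 0, 0]], [255, [0, 0, 0.45], [0, 0, 0]], [255, [0, 0, 0.6], [0, 0, 0]]]'

```text
clock: 11.4
eef_pos: [528.3, -235.8, 152.2]
tcp_rot: [-3.127, 0.0, -3.141]
contact_force: [0.3, 1.9, 4.7]
opening: 0.17
```

Emit:
play_rows --rows '[[255, [0, 0, 0.1], [0, 0, 0]], [255, [0, 0, 0.2], [0, 0, 0]], [255, [0, 0, 0.3], [0, 0, 0]], [255, [0, 0, 0.4], [0, 0, 0]], [255, [0, 0, 0.5], [0, 0, 0]], [255, [0, 0, 0.6], [0, 0, 0]]]'

```text
clock: 11.9
eef_pos: [528.3, -235.9, 146.3]
tcp_rot: [-3.127, 0.0, -3.141]
contact_force: [-0.7, 2.5, 4.2]
opening: 0.172
```

```bash
python3 snap.py 9 70 150 100 120 310 150
```

```text
{'clock': np.float64(12.0), 'qpos': array([-0.415,  0.374,  1.815, -0.017,  0.947, -1.976]), 'eef_pos': array([ 527.994, -235.853,  145.964]), 'tcp_rot': array([-3.127, -0.   , -3.141]), 'contact_force': array([ 0.26 ,  1.852, -1.698]), 'opening': np.float64(0.174)}
```

View pics/z9.png

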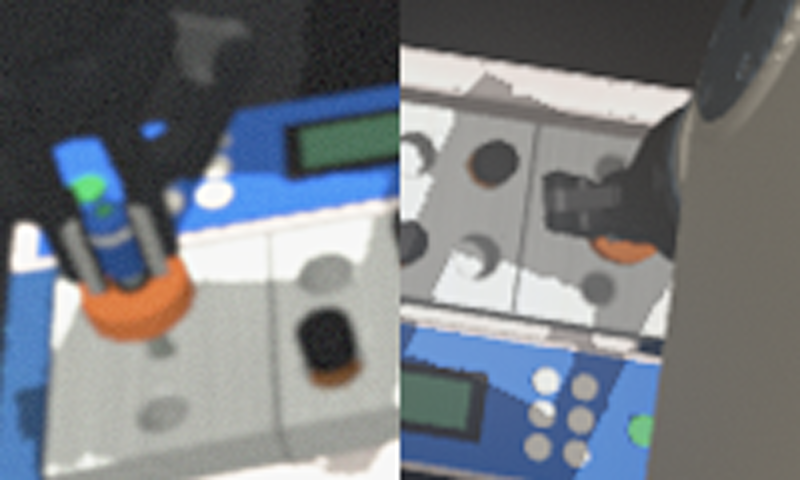

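Emit:
play_rows --rows '[[255, [0, 0, 0.08], [0, 0, 0]], [255, [0, 0, 0.16], [0, 0, 0]], [255, [0, 0, 0.24], [0, 0, 0]]]'

```text
clock: 12.25
eef_pos: [528.3, -235.9, 144.0]
tcp_rot: [-3.127, 0.0, -3.141]
contact_force: [-0.5, 2.6, 3.8]
opening: 0.175
```

Emit:
play_rows --rows '[[255, [0, 0, 0.06], [0, 0, 0]], [255, [0, 0, 0.12], [0, 0, 0]], [255, [0, 0, 0.18], [0, 0, 0]]]'

```text
clock: 12.5
eef_pos: [528.3, -236.0, 142.2]
tcp_rot: [-3.127, 0.0, -3.141]
contact_force: [0.0, 3.5, 4.0]
opening: 0.17
```

Emit:
play_rows --rows '[[255, [0, 0, 0.06], [0, 0, 0]], [255, [0, 0, 0.12], [0, 0, 0]]]'

```text
clock: 12.67
eef_pos: [528.3, -236.0, 141.0]
tcp_rot: [-3.127, 0.0, -3.141]
contact_force: [0.6, 1.8, 3.3]
opening: 0.165
```

Emit:
play_rows --rows '[[255, [0, 0.02, 0.06], [0, 0, 0]], [255, [0, 0.03, 0.12], [0, 0, 0]]]'

```text
clock: 12.83
eef_pos: [528.3, -235.9, 139.8]
tcp_rot: [-3.126, 0.0, -3.141]
contact_force: [-0.6, 1.5, 3.1]
opening: 0.17
```

Emit:
play_rows --rows '[[255, [0, 0, 0.06], [0, 0, 0]], [255, [0, 0, 0.12], [0, 0, 0]]]'

```text
clock: 13.0
eef_pos: [528.3, -235.9, 138.5]
tcp_rot: [-3.126, 0.0, -3.141]
contact_force: [-0.3, 1.2, 2.1]
opening: 0.17
```

Emit:
play_rows --rows '[[255, [0, 0, 0.06], [0, 0, 0]], [255, [0, 0, 0.12], [0, 0, 0]]]'

```text
clock: 13.17
eef_pos: [528.3, -235.8, 137.3]
tcp_rot: [-3.126, 0.0, -3.141]
contact_force: [0.4, 1.8, 2.6]
opening: 0.17
```

Emit:
play_rows --rows '[[255, [0, 0, 0.06], [0, 0, 0]], [255, [0, 0, 0.12], [0, 0, 0]]]'

```text
clock: 13.33
eef_pos: [528.2, -235.9, 136.1]
tcp_rot: [-3.126, 0.0, -3.141]
contact_force: [-0.4, 0.9, 3.0]
opening: 0.169
```

Emit:
play_rows --rows '[[255, [0, 0, 0.06], [0, 0, 0]], [255, [0, 0, 0.12], [0, 0, 0]]]'

```text
clock: 13.5
eef_pos: [528.3, -235.9, 134.9]
tcp_rot: [-3.126, 0.0, -3.141]
contact_force: [-0.1, 1.4, 3.5]
opening: 0.169
```

Emit:
play_rows --rows '[[255, [0, 0, 0.06], [0, 0, 0]], [255, [0, 0, 0.12], [0, 0, 0]]]'

```text
clock: 13.67
eef_pos: [528.2, -235.8, 133.7]
tcp_rot: [-3.127, 0.0, -3.141]
contact_force: [-0.5, 2.0, 2.1]
opening: 0.17
```

Emit:
play_rows --rows '[[255, [0, 0, 0.06], [0, 0, 0]], [255, [0, 0, 0.12], [0, 0, 0]]]'

```text
clock: 13.83
eef_pos: [528.3, -235.9, 132.5]
tcp_rot: [-3.127, 0.0, -3.141]
contact_force: [0.1, 1.0, 2.6]
opening: 0.169
```

Emit:
play_rows --rows '[[255, [0, 0, 0.06], [0, 0, 0]], [255, [0, 0, 0.12], [0, 0, 0]]]'

```text
clock: 14.0
eef_pos: [528.3, -235.9, 131.3]
tcp_rot: [-3.127, 0.0, -3.141]
contact_force: [-0.2, 1.5, 1.5]
opening: 0.17
```

Emit:
play_rows --rows '[[255, [0, 0, 0.06], [0, 0, 0]], [255, [0, 0, 0.1], [0, 0, 0]]]'

```text
clock: 14.17
eef_pos: [528.2, -235.9, 130.3]
tcp_rot: [-3.127, 0.0, -3.141]
contact_force: [-0.3, 1.1, 2.2]
opening: 0.175
```

Emit:
play_rows --rows '[[255, [0, 0, 0.05], [0, 0, 0]], [255, [0, 0, 0.1], [0, 0, 0]]]'

```text
clock: 14.33
eef_pos: [528.3, -235.9, 129.3]
tcp_rot: [-3.127, 0.0, -3.141]
contact_force: [0.7, 1.1, 2.3]
opening: 0.166
```

```bash
python3 snap.py 10 70 150 100 120 310 150
```

```text
{'clock': np.float64(14.433), 'qpos': array([-0.415,  0.396,  1.827, -0.017,  0.913, -1.975]), 'eef_pos': array([ 528.1  , -235.844,  129.153]), 'tcp_rot': array([-3.127, -0.   , -3.141]), 'contact_force': array([-0.435,  0.594, -0.016]), 'opening': np.float64(0.17)}
```

View pics/z10.png

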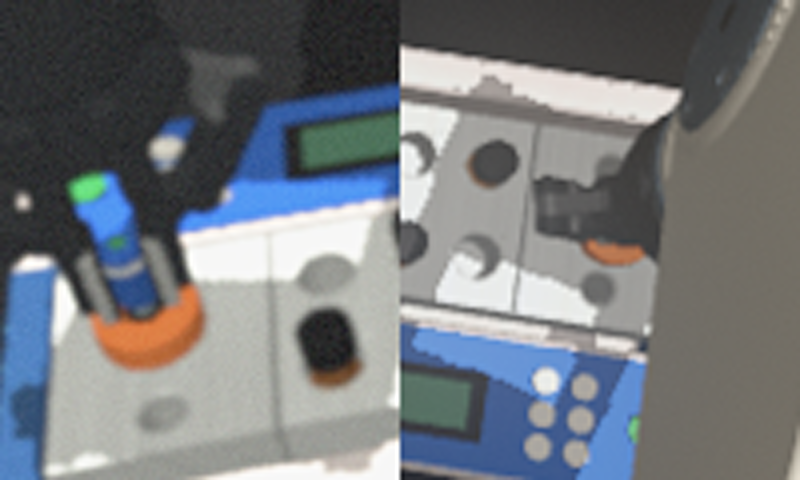

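Emit:
play_rows --rows '[[255, [0, 0, 0.05], [0, 0, 0]], [255, [0, 0, 0.1], [0, 0, 0]]]'

```text
clock: 14.6
eef_pos: [528.3, -235.9, 128.4]
tcp_rot: [-3.127, 0.0, -3.141]
contact_force: [-0.4, 1.9, 4.0]
opening: 0.169
```

Emit:
play_rows --rows '[[255, [0, 0, 0.05], [0, 0, 0]], [255, [0, 0, 0.1], [0, 0, 0]]]'

```text
clock: 14.77
eef_pos: [528.6, -235.9, 128.0]
tcp_rot: [-3.126, 0.001, -3.142]
contact_force: [-1.2, 3.3, 12.5]
opening: 0.166
```

Emit:
play_rows --rows '[[255, [0, 0, 0.05], [0, 0, 0]], [255, [0, 0, 0.1], [0, 0, 0]]]'

```text
clock: 14.93
eef_pos: [529.0, -236.0, 127.8]
tcp_rot: [-3.126, 0.002, -3.141]
contact_force: [-2.6, 4.3, 18.9]
opening: 0.169
```

Emit:
play_rows --rows '[[255, [0, 0, -0.05], [0, 0, 0]], [255, [0, 0, -0.1], [0, 0, 0]]]'

```text
clock: 15.1
eef_pos: [528.5, -235.9, 128.0]
tcp_rot: [-3.126, 0.001, -3.141]
contact_force: [0.1, 1.7, 4.5]
opening: 0.168
```

Emit:
play_rows --rows '[[215, [0, 0, 0], [0, 0, 0]], [205, [0, 0, 0], [0, 0, 0]], [195, [0, 0, 0], [0, 0, 0]], [180, [0, 0, 0], [0, 0, 0]], [180, [0, 0, 0], [0, 0, 0]], [180, [0, 0, 0], [0, 0, 0]]]'

```text
clock: 15.6
eef_pos: [528.2, -236.0, 127.2]
tcp_rot: [-3.127, -0.0, -3.141]
contact_force: [-0.4, -0.1, -0.1]
opening: 0.295
```

```bash
python3 snap.py 11 70 150 100 120 310 150
```

```text
{'clock': np.float64(15.7), 'qpos': array([-0.415,  0.398,  1.828, -0.017,  0.909, -1.975]), 'eef_pos': array([ 528.186, -235.952,  127.25 ]), 'tcp_rot': array([-3.127,  0.   , -3.141]), 'contact_force': array([ 0.546, -0.641,  0.309]), 'opening': np.float64(0.293)}
```

View pics/z11.png

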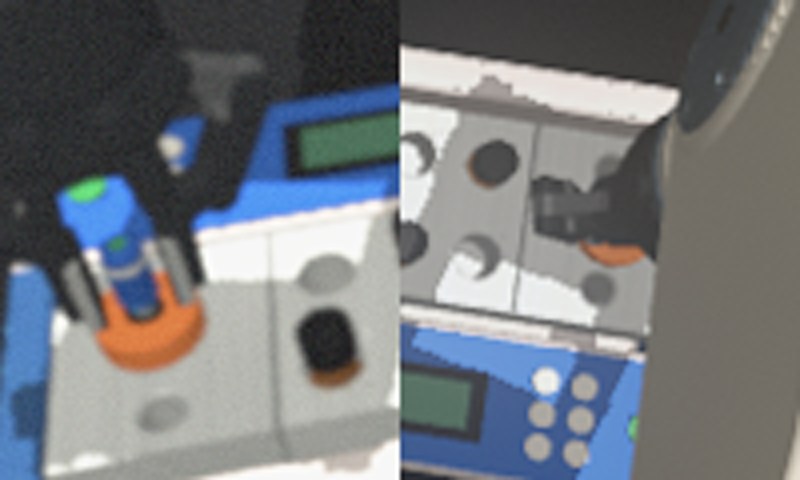

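Emit:
play_rows --rows '[[180, [0, 0, 0], [-0.008, 0, 0]], [180, [0, 0, 0], [-0.014, 0, 0]], [180, [0, 0, 0.1], [-0.014, 0, 0]], [180, [0, 0, 0.2], [-0.014, 0, 0]], [180, [0, 0, 0.3], [-0.014, 0, 0]]]'

```text
clock: 16.12
eef_pos: [528.2, -236.1, 124.2]
tcp_rot: [-3.141, 0.0, -3.141]
contact_force: [-0.8, -0.1, -0.7]
opening: 0.294
```

Emit:
play_rows --rows '[[180, [0, 0, 0.06], [0, 0, 0]], [180, [0, 0, 0.12], [0, 0, 0]], [180, [0, 0, 0.18], [0, 0, 0]]]'

```text
clock: 16.37
eef_pos: [528.3, -235.9, 122.6]
tcp_rot: [-3.141, 0.0, -3.141]
contact_force: [-0.2, -0.0, 2.5]
opening: 0.293
```

Emit:
play_rows --rows '[[180, [0, 0, 0.07], [0, 0, 0]], [180, [0, 0, 0.14], [0, 0, 0]], [180, [0, 0, 0.21], [0, 0, 0]], [180, [0, 0, 0.28], [0, 0, 0]]]'

```text
clock: 16.7
eef_pos: [528.4, -236.0, 119.9]
tcp_rot: [-3.14, 0.001, -3.141]
contact_force: [0.2, -0.2, 3.2]
opening: 0.293
```

Emit:
play_rows --rows '[[180, [0, 0, 0.07], [0, 0, 0]], [180, [0, 0, 0.14], [0, 0, 0]], [180, [0, 0, 0.21], [0, 0, 0]]]'

```text
clock: 16.95
eef_pos: [528.3, -236.0, 117.7]
tcp_rot: [-3.141, 0.0, -3.141]
contact_force: [-0.1, 1.2, 2.8]
opening: 0.295
```

Emit:
play_rows --rows '[[180, [0, 0, 0.06], [0, 0, 0]], [180, [0, 0, 0.12], [0, 0, 0]]]'

```text
clock: 17.12
eef_pos: [528.3, -236.0, 116.4]
tcp_rot: [-3.141, 0.0, -3.141]
contact_force: [0.3, 1.3, 2.7]
opening: 0.294
```

Emit:
play_rows --rows '[[180, [0, 0, 0.05], [0, 0, 0]], [180, [0, 0, 0.1], [0, 0, 0]]]'

```text
clock: 17.28
eef_pos: [528.3, -236.0, 115.5]
tcp_rot: [-3.141, 0.0, -3.141]
contact_force: [-0.5, 0.9, 3.6]
opening: 0.293
```

Emit:
play_rows --rows '[[180, [0, 0, 0.05], [0, 0, 0]], [180, [0, 0, 0.1], [0, 0, 0]]]'

```text
clock: 17.45
eef_pos: [528.2, -236.0, 114.4]
tcp_rot: [-3.141, 0.0, -3.141]
contact_force: [0.3, 1.0, 3.3]
opening: 0.297
```

Emit:
play_rows --rows '[[180, [0, 0, 0.05], [0, 0, 0]], [180, [0, 0, 0.1], [0, 0, 0]]]'

```text
clock: 17.62
eef_pos: [528.3, -236.0, 113.9]
tcp_rot: [-3.141, 0.0, -3.141]
contact_force: [-2.9, 2.5, 14.0]
opening: 0.292
```

Emit:
play_rows --rows '[[180, [0, 0, -0.1], [0, 0, 0]], [180, [0, 0, -0.3], [0, 0, 0]], [165, [0, 0, -0.3], [0, 0, 0]], [150, [0, 0, -0.4], [0, 0, 0]], [150, [0, 0, -0.4], [0, 0, 0]]]'

```text
clock: 18.03
eef_pos: [528.2, -236.0, 117.5]
tcp_rot: [-3.141, 0.0, -3.141]
contact_force: [0.2, -0.1, -0.1]
opening: 0.407
```

```bash
python3 snap.py 12 70 150 100 120 310 150
```

```text
{'clock': np.float64(18.133), 'qpos': array([-4.220e-01,  4.140e-01,  1.830e+00, -1.000e-03,  8.970e-01,
       -1.993e+00]), 'eef_pos': array([ 528.176, -235.998,  117.391]), 'tcp_rot': array([-3.141,  0.   , -3.141]), 'contact_force': array([-0.385,  0.601,  0.137]), 'opening': np.float64(0.408)}
```

View pics/z12.png

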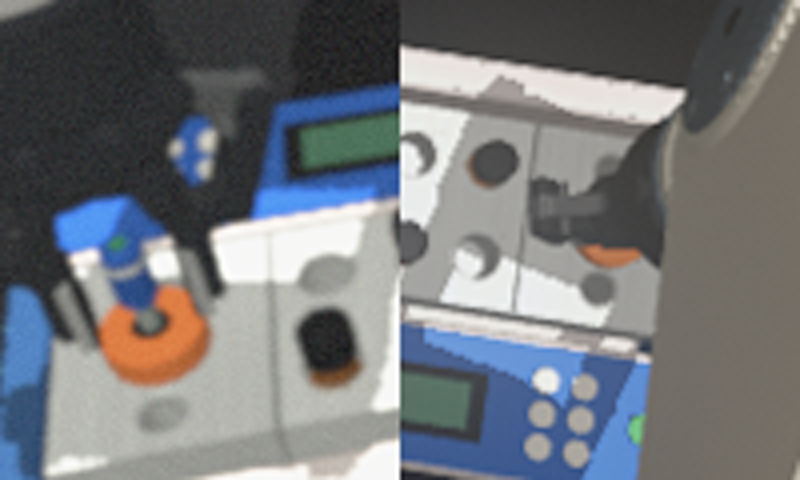

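Emit:
play_rows --rows '[[150, [0, 0, -1], [0, 0, 0]], [150, [0, 0, -2], [0, 0, 0]], [150, [0, 0, -3.5], [0, 0, 0]], [150, [0, 0, -5], [0, 0, 0]], [150, [0, 0, -7], [0, 0, 0]], [150, [0, 0, -9], [0, 0, 0]], [150, [0, 0, -11], [0, 0, 0]], [150, [0, 0, -13], [0, 0, 0]], [150, [2, 0, -15], [0, 0, 0]], [150, [4, 0, -15], [0, 0, 0]], [150, [7, 0, -15], [0, 0, 0]], [150, [10, 0, -15], [0, 0, 0]]]'

```text
clock: 19.13
eef_pos: [427.7, -235.8, 268.9]
tcp_rot: [-3.139, 0.002, -3.141]
contact_force: [-0.1, 0.1, 1.3]
opening: 0.409
```

Emit:
play_rows --rows '[[150, [2, 0, 0], [0, 0, 0]], [150, [4, 0, 0], [0, 0, 0]], [150, [5, 0, 0], [0, 0, 0]], [150, [5, 0, 0], [0, 0, 0]], [150, [5, 0, 0], [0, 0, 0]]]'

```text
clock: 19.55
eef_pos: [378.8, -236.2, 268.4]
tcp_rot: [-3.14, 0.002, 3.141]
contact_force: [0.7, -0.2, -0.5]
opening: 0.413
```

```bash
python3 snap.py 13 60 140 110 130 300 150
```

```text
{'clock': np.float64(19.65), 'qpos': array([-5.600e-01,  2.900e-02,  1.953e+00, -1.000e-03,  1.158e+00,
       -2.130e+00]), 'eef_pos': array([ 379.393, -236.144,  267.927]), 'tcp_rot': array([-3.140e+00,  1.000e-03, -3.141e+00]), 'contact_force': array([ 0.992, -1.06 , -0.471]), 'opening': np.float64(0.411)}
```

View pics/z13.png

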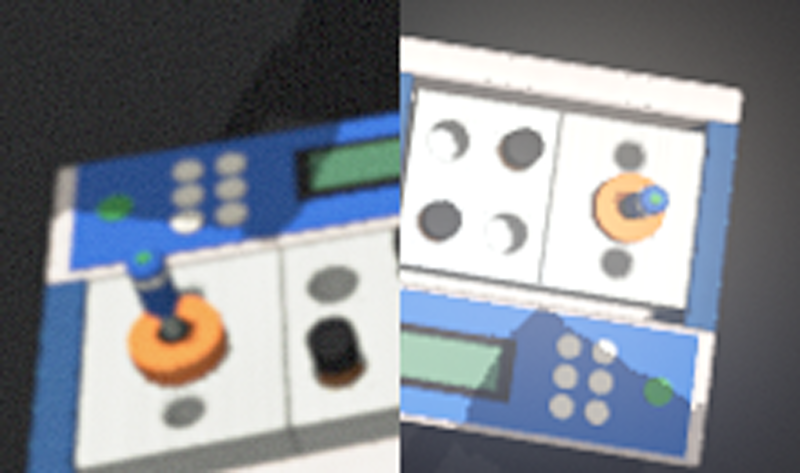

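View pics/scene13.png

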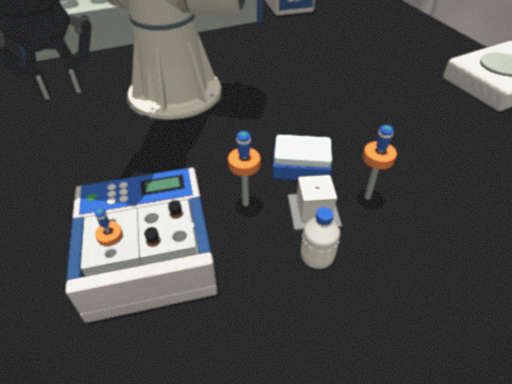

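```bash
python3 - <<'E'
from hole import *
def wc(img,u,v,r=3):
    h=cv2.cvtColor(cv2.imread(img),cv2.COLOR_BGR2HSV).astype(float)[v-r:v+r+1,u-r:u+r+1]; yy,xx=np.mgrid[v-r:v+r+1,u-r:u+r+1]
    w=np.clip(102-h[...,0],0,30)*((h[...,0]>40)&(h[...,1]>60)); return (w*xx).sum()/w.sum(),(w*yy).sum()/w.sum()
a=wc('pics/scene13.png',99,211);b=wc('pics/top13.png',370,204);print(a,b,tri(a,b))
for nm in('scene','top'):
    d=np.load(f'pics/{nm}13_d.npy');h=cv2.cvtColor(cv2.imread(f'pics/{nm}13.png'),cv2.COLOR_BGR2HSV)
    m=(h[...,0]>5)&(h[...,0]<22)&(h[...,1]>90)&(h[...,2]>90)
    yy,xx=np.nonzero(m);c=(109,233) if nm=='scene' else (362,207);k=np.hypot(xx-c[0],yy-c[1])<11
    P=np.array([pt(nm,u,v,d[v,u]) for u,v in zip(xx[k],yy[k])]);print(nm,'collar z',np.percentile(P[:,2],[5,25,50,75,95]).round(1))
    bl=[pt(nm,u,v,d[v,u])[2] for u,v in (((92,260),(125,225)) if nm=='scene' else ((345,215),(375,225)))];print('block',bl)
a=cv2.imread('pics/scene0.png').astype(int);c=cv2.imread('pics/scene13.png').astype(int)
for n,(u,v,w,hh) in {'bottle':(300,205,42,64),'box':(272,133,35,45),'vials':(143,198,42,48)}.items(): print(n,np.abs(a-c)[v:v+hh,u:u+w].mean())
E
```

```text
(np.float64(98.89887640449439), np.float64(210.40449438202248)) (np.float64(369.8633879781421), np.float64(204.23497267759564)) (array([ 528.34043996, -237.10666445,  159.30274819]), np.float64(0.18364098024384617))
scene collar z [107.2 112.2 113.1 113.8 114.9]
block [np.float64(100.14899767360964), np.float64(99.35529266138963)]
top collar z [112.1 113.7 114.6 115.5 116.8]
block [np.float64(98.4689108234171), np.float64(103.01954024227234)]
bottle 5.4993799603174605
box 3.4397883597883596
vials 5.079199735449736
```

```bash
python3 -c "
from rig import r
print(r.sign_off())"
```

```text
the job is handed in; nothing more can be done
None
```

The probe is in the sensor well with its tip on the bottom and the orange collar lying on the block's face. I handed the job in at about 19.7 s with the arm clear of everything.

- **Insertion:** I took the smallest probe from its stand, corrected a lean of about 1° it had picked up in the grip, and set it into the well. It slid in freely, then against the spring at about 4–7 N. At about 64 mm depth the resistance rose steeply.
- **Bottom force:** The wrist reading peaked at 18.9 N, higher than I meant, because I had queued one step too many. That reading includes the spring's share, so I estimate about 15–16 N on the tip, under the 20 N limit. I backed off at once.
- **Collar:** I pushed it down about 9 mm at roughly 3 N until it met the face, where the force rose to 14 N (limit 25 N).
- **Final checks:**
  - The head's top measures z = 159.3 mm, against 160 mm expected for a probe fully home.
  - The collar's top measures about 113–115 mm, against 114 mm expected for a collar on the 100 mm face.
  - The bottle, tip box and vials look unmoved compared with the first picture.
- **Disagreement:** The two cameras differed by about 2 mm in x. I corrected for this using the stand's hole, and after that the two well positions agreed within 1 mm.

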